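Find the full cheese box and set it on the scale

TASK

One of the three identical wooden boxes on the sloping rack still has a cheese in it; the other two are empty. Find out by feel which is the heavy one and lay it gently on the scale, flat on its bottom, in the middle of the plate and lengthwise along it. The two empty boxes must end lying lengthwise up the slope on the rack, as they are now; do not knock over or shove the salt jar and the small cheese wheel by the scale.

Things in the scene. Friction and masses are not known exactly. Their poses are not given: they have to be found in the camera images.
- box1_center (a point): Closed plywood box with a flush lid, 180 long x 60 wide x 58 mm high, walls 4 mm. One of three that look exactly alike, lying in a row on the sloping rack bed, bottom on the bed. The point is its centre (29 mm above its underside); x along its length (up the slope at the start), y across its width, z out of its lid. 
- box2_center (a point): Closed plywood box with a flush lid, 180 long x 60 wide x 58 mm high, walls 4 mm. One of three that look exactly alike, lying in a row on the sloping rack bed, bottom on the bed. The point is its centre (29 mm above its underside); x along its length (up the slope at the start), y across its width, z out of its lid. 
- box3_center (a point): Closed plywood box with a flush lid, 180 long x 60 wide x 58 mm high, walls 4 mm. One of three that look exactly alike, lying in a row on the sloping rack bed, bottom on the bed. The point is its centre (29 mm above its underside); x along its length (up the slope at the start), y across its width, z out of its lid. 
- rack_bed: Sloping wooden rack bed, 200 up the slope x 340 mm wide, on the left or right half of the table; origin: middle of its upper face, 105 mm above the table. x points up the slope (30 degrees, rising away from the robot), y along the row of boxes, z square out of the bed. A 20 mm ledge along the lower edge stops the boxes. Boxes lie along x at y = -112, 0 and 112 mm, gaps 52 mm.
- scale_top (a point): Middle of the upper face of the spring scale's flat steel plate, 220 long (x) x 150 mm wide (y), 88 mm above the table when empty; z is up. The scale stands on the other half of the table from the rack. An empty box weighs about 150 g, the one with the cheese 490 to 630 g.
- scale_plate (a joint): How far the scale's plate has sunk on its spring, in m: 0 when empty, about 1 mm under an empty box, 6.5 to 9 mm under the full one, at most 30 mm; after a small preload it gives 1 mm for each 0.6 N.
- jar: Salt jar, 64 mm across, 85 mm high, on the table in front of the scale (towards the robot). Origin: centre of its underside. To be left alone.
- wheel: Small cheese wheel, 100 mm across, 45 mm high, on the table just beyond the scale. Origin: centre of its underside. To be left alone.

How it is judged:
By the outcome, as a careful person would: the job done as asked, in the order asked, and still so for the second after the job is handed in, with the robot touching nothing.
It also fails if it takes over 64 s, if anything falls off the work surface, if the arm or the gripper's body presses on something with over 40 N, if the wrist force passes 120 N, or if a joint passes its speed limit or range.

ROBOT

A 6-joint arm with a two-finger parallel gripper is mounted at the origin on the work surface. World frame = base frame: x ahead of the robot, y to its left, z up, the work surface at z = 0. Lengths are in m, angles in degrees, forces in N, time in s.
With the tool pointing down it reaches from about 0.25 to 0.725 m from the base axis. Payload 9.7 kg.
Tool frame: the origin (TCP) lies on the centre line of the jaws, within the pads' length; the fingertips stand bot.nose_length ahead of it and the grasp point (between the pads) lies 11 mm behind it (bot.nose_length is the distance from the TCP to the fingertips, in m); z points along the fingers, y is the line along which they close (so a half turn about z gives the same grasp; the last joint's range is limited). The gripper opens to 85 mm and grips with 20 to 120 N. Pads are 22 mm wide; open, the fingers measure 114 mm over their backs; the gripper's body (76 mm by 85 mm) begins 54 mm behind the grasp point. The pads swing forward as they close: fully open they stand 13 mm farther back than shut.
Start: joints at [74.083, 4.979, 10.078, 95.1, 0, 90], TCP at [0.151, 0.529, 0.239] pointing down, gripper open.
Joint ranges: [-179.16, 179.16], [-48.56, 103.87], [-65.8, 70.77], [-126.05, 130.52], [-82.76, 87.17], [-180, 180]. Speed limits (degrees/s): [127.2, 127.2, 147.25, 180, 180, 180].

INTERFACE

Orientations are given as [roll, pitch, yaw] about the fixed x, y, z axes, in that order (R = Rz(yaw) Ry(pitch) Rx(roll)).
In Python, from workcell import bot gives the robot as it stands. The module is installed in compiled form; this text tells all that it offers.
- The arm moves only by the shell command python3 -m inch 'ROWS' [OPENING] [FORCE]. ROWS is JSON, a list of rows, each a list of 4 numbers: the shift along the world's x, y, z in cm, then the turn about the world's z in degrees. A call has exactly 8 rows; each row is the pose to reach, as a shift and turn from the pose commanded when the call began; what a row does not reach only later rows make up. A row lasts 1/8 s, in which the tool goes at most 62.5 mm and 10.7 degrees, less where a joint would pass 70% of its speed; a pose out of reach is approached as far as the arm can. A call with a gripper value outside its range is refused whole. OPENING is the finger opening in cm, from 0 to 8.54, set as the call begins (- or left out, the last holds). The fingers move at their own pace and stop on an object; FORCE is the grip in N (left out, the last holds). Time passes only in rows, so rows that repeat a pose let the fingers close, or fill a call up. It gives the time, the measured TCP pose, the force, the opening and the grip force at its end, in the units of the state.
- bot.get_obs(): the state, without advancing time (a new reading comes with each control period).
- bot.camera(name): name is "side" or "top" or "wrist"; returns a dict with "img" (384x512x3 uint8, red, green, blue), "fovy" (degrees; the focal length in pixels is half the picture's height over the tangent of half this angle, whatever the lens; pixels are square), "cx", "cy" (the principal point, pixels), "R" (3x3) and "t" (3): a world point X has camera coordinates R X + t; the wrist camera has in their place "mount" (4x4, takes a point from camera to tool coordinates, whose origin is the TCP and whose axes are the flange's). Camera axes: x right, y down, z forward; pixel columns grow to the right and rows downward; lengths in m; the calibration is good to about 2 mm. A picture is of the moment at which its call begins: read the wrist's pose just before it. There is no depth.
- bot.job_done(): hands the job in; it is judged then, once.
Trained networks look in a picture, given as the dict that the camera call returned (one of the last four; its "shot" number tells which), for a name from the list of things; names that differ only in an ending like _2 or _b are one class to them, and where a whole thing is asked for, a point or a joint stands for the part that bears it (a point fixed in the world has none). Each returns a list of dicts, best first, with "score" (0 to 1); they miss things now and then, are a little off and sometimes report something else, mostly with a low value. They report only what shows in the picture. A call takes as long as a camera call.
- bot.find_in(thing, picture): "point" ([column, row] in pixels, amid what is visible of it).
- bot.landmark_of(thing, picture): "point" ([column, row] in pixels: a listed point, or the origin of a listed thing).
The state is a dict: "time": time; "q": joint angles; "qd": joint speeds; "joint_efforts": joint torques, N m; "ee_pos": TCP position; "tcp_rot": TCP orientation; "wrist_force": force on the tool from outside, world axes, zero at the start; "torque": the same for the moment, N m; "opening": finger opening in m; "grasp_force": force on a finger pad.
Only numpy, scipy, OpenCV 4.12 (cv2) and the standard library are available. Lean on these libraries where they do the work, as an engineer would, in place of code of your own. Each camera call takes 0.05 s, during which the arm holds its last target. There are 200 camera calls.

## Working session

There is one attempt and no reset: what is moved stays moved. The work goes in short steps, Python scripts to look and compute and a shell command to move; the robot and the scene stay as the last step left them, time stands still between calls to the robot, and variables do not carry over. Pictures are saved under pics/ and viewed, at most 10 in all, crops included, and the job is handed in when it is done.

```bash
mkdir -p pics
python3 - <<'E'
from workcell import bot
import cv2,numpy as np
o=bot.get_obs();print({k:np.round(v,3).tolist() for k,v in o.items()}, bot.nose_length)
ims=[]
for n in ("side","top"):
    c=bot.camera(n);ims.append(c["img"])
    print(n,c["fovy"],c["cx"],c["cy"],np.round(c["R"],4).tolist(),np.round(c["t"],4).tolist())
    for th in ("box1_center","rack_bed","scale_top","jar","wheel"):
        print(th,[(np.round(d["point"],1).tolist(),round(d["score"],2)) for d in bot.landmark_of(th,c)][:5])
im=np.vstack(ims);cv2.imwrite("pics/a.png",cv2.cvtColor(np.hstack(ims),cv2.COLOR_RGB2BGR)[:, :]) 
im=cv2.resize(cv2.imread("pics/a.png"),(800,300));cv2.imwrite("pics/a.png",im)
cv2.imwrite("pics/top.png",cv2.cvtColor(ims[1],cv2.COLOR_RGB2BGR))
E
```

```text
{'time': 0.0, 'q': [74.084, 5.011, 10.034, 95.099, -0.002, 90.0], 'qd': [0.027, 0.058, 0.06, 0.017, -0.043, 0.039], 'joint_efforts': [-0.001, -52.039, 46.48, 0.016, -0.0, -0.0], 'ee_pos': [0.151, 0.529, 0.239], 'tcp_rot': [-179.924, 0.002, 164.084], 'wrist_force': [0.342, -0.735, 0.146], 'torque': [-0.014, -0.006, -0.033], 'grasp_force': 0.0, 'opening': 0.085} 0.008
side 55.778971207270786 254.62761326119167 195.35142395796174 [[0.8586, -0.5124, -0.0161], [-0.3997, -0.6495, -0.6468], [0.3209, 0.5618, -0.7625]] [-0.4686, 0.263, 0.7184]
box1_center [([196.8, 141.4], 0.49)]
rack_bed [([294.2, 262.5], 0.83)]
scale_top [([200.1, 143.4], 0.96)]
jar [([136.8, 180.1], 0.77)]
wheel [([273.7, 148.0], 0.56)]
top 46.18793515924533 257.8860899704663 194.24132442285566 [[0.0048, -1.0, -0.0], [-0.9987, -0.0048, -0.0507], [0.0507, 0.0003, -0.9987]] [0.0081, 0.5553, 1.1503]
box1_center [([305.2, 208.0], 0.72)]
rack_bed [([350.5, 207.9], 0.75)]
scale_top [([177.1, 210.3], 0.57)]
jar [([159.1, 282.6], 0.98)]
wheel [([201.6, 134.6], 0.93), ([303.8, 207.8], 0.28)]
```

View pics/a.png

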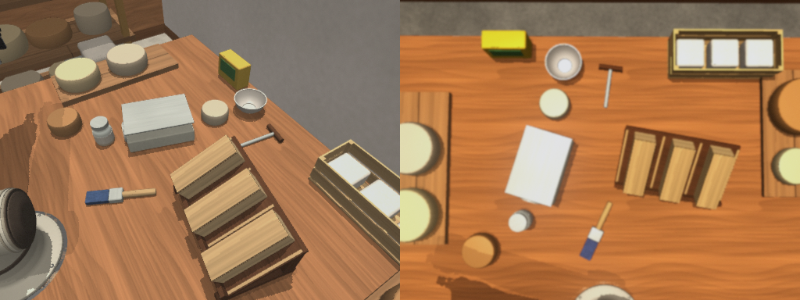

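Run:
```python
import cv2
im=cv2.imread("pics/top.png")[120:310,120:450]
cv2.imwrite("pics/topc.png",cv2.resize(im,None,fx=2.4,fy=2.4,interpolation=cv2.INTER_CUBIC))
```

```text
(no output)
```

View pics/topc.png

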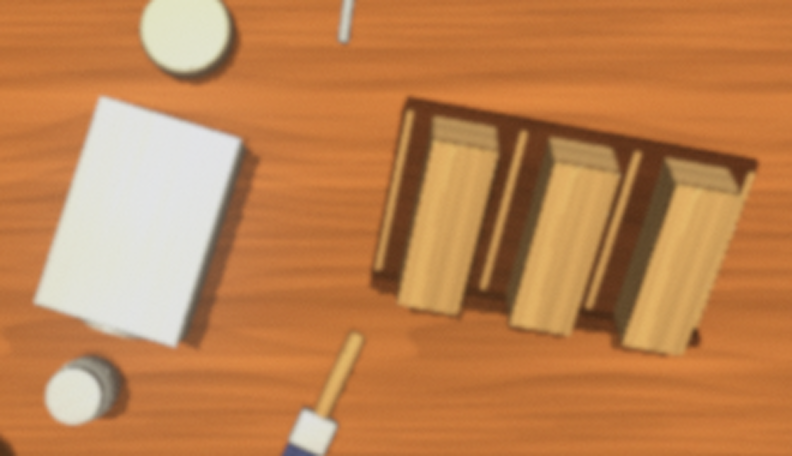

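```bash
cat > h.py <<'E'
import numpy as np
from workcell import bot
def foc(c): return 192/np.tan(np.radians(c["fovy"]/2))
def proj(c,X):
    p=np.atleast_2d(X)@np.array(c["R"]).T+np.array(c["t"]);f=foc(c)
    return p[:,:2]/p[:,2:]*f+[c["cx"],c["cy"]]
def back(c,uv,z):
    R=np.array(c["R"]);o=-R.T@np.array(c["t"]);d=R.T@np.array([(uv[0]-c["cx"])/foc(c),(uv[1]-c["cy"])/foc(c),1])
    return o+d*(z-o[2])/d[2]
E
cat > fit.py <<'E'
from h import *
from scipy.optimize import least_squares
from scipy.spatial.transform import Rotation as Ro
import cv2
c=bot.camera("top");s=bot.camera("side")
cr=lambda L:np.array(L,float)/2.4+120
sc=cr([(101,97),(243,139),(178,347),(35,301)])
P=np.array([back(c,p,.088) for p in sc]);print("scale",P.mean(0),"edges",[np.linalg.norm(P[i]-P[i-1]).round(3) for i in range(4)])
d=(P[0]-P[3])+(P[1]-P[2]);print("scale yaw",np.degrees(np.arctan2(d[1],d[0])))
for th,z in(("jar",0),("wheel",0),("scale_top",.088)):
    for cam in (c,s):
        for q in bot.landmark_of(th,cam)[:1]: print(th,back(cam,q["point"],z).round(3))
obs=cr([(431,141),(497,151),(460,315),(398,305),(549,163),(618,172),(570,335),(511,325),(670,186),(738,193),(683,354),(620,345)])
def pts(x,off):
    R=Ro.from_euler("ZY",[x[2],-np.pi/6]).as_matrix();o=[]
    for yb in(.112,0,-.112):
        for l in off:
            o.append(R@(np.array([x[3],yb,.029])+l)+[x[0],x[1],.105])
    return np.array(o)
lid=np.array([(.09,.03,.029),(.09,-.03,.029),(-.09,-.03,.029),(-.09,.03,.029)])
f=lambda x:(proj(c,pts(x,lid))-obs).ravel()
g=lambda x:np.append(f(x),x[3]*20)
r=least_squares(g,[.5,-.15,-.2,0]);print(r.x,np.degrees(r.x[2]));print(f(r.x).reshape(-1,2).round(1).tolist())
C=pts(r.x,np.zeros((1,3)));print("centres",C.round(4))
im=s["img"].copy()
for u in proj(s,pts(r.x,lid)): cv2.circle(im,tuple(int(v) for v in u),2,(255,0,0),-1)
for u in proj(s,P): cv2.circle(im,tuple(int(v) for v in u),2,(0,0,255),-1)
cv2.imwrite("pics/side.png",cv2.resize(cv2.cvtColor(im[90:384,140:420],cv2.COLOR_RGB2BGR),None,fx=2,fy=2))
E
python3 fit.py
```

```text
scale [0.50796115 0.20350828 0.088     ] edges [np.float64(0.215), np.float64(0.15), np.float64(0.219), np.float64(0.151)]
scale yaw -16.906375713233988
jar [0.323 0.262 0.   ]
jar [ 0.337  0.273 -0.   ]
wheel [0.719 0.163 0.   ]
wheel [0.711 0.169 0.   ]
scale_top [0.518 0.203 0.088]
scale_top [0.506 0.212 0.088]
[ 0.52030517 -0.2148309  -0.16040231 -0.0143581 ] -9.190375110016193
[[0.0, 0.7], [-0.5, 1.1], [-1.1, 0.2], [-0.2, 0.1], [1.3, -0.0], [-0.3, 0.7], [-0.3, -0.4], [-0.7, -0.4], [1.5, -1.2], [0.3, 0.4], [-0.7, -0.5], [0.5, -0.9]]
centres [[ 0.5116 -0.1     0.1229]
 [ 0.4937 -0.2105  0.1229]
 [ 0.4758 -0.3211  0.1229]]
```

View pics/side.png

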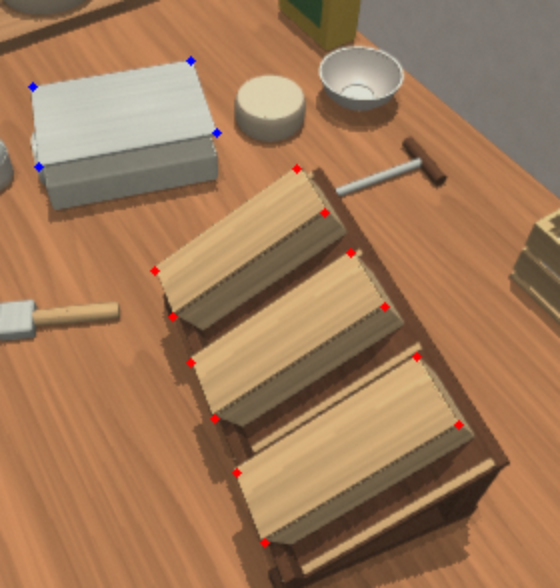

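```bash
python3 -m inch '[[36,-63,2,-85],[36,-63,2,-85],[36,-63,2,-85],[36,-63,2,-85],[36,-63,2,-85],[36,-63,2,-85],[36,-63,2,-85],[36,-63,2,-85]]' 7.4 30
```

```text
time: 2.0
ee_pos: [0.3994, 0.093, 0.2535]
tcp_rot: [179.9, -0.0, 78.7]
wrist_force: [0.3, 1.8, 1.2]
opening: 0.074
grasp_force: 0.0
```

```bash
python3 -m inch '[[11.2,-19.3,0.5,-88],[11.2,-19.3,0.5,-88],[11.2,-19.3,0.5,-88],[11.2,-19.3,0.5,-88],[11.2,-19.3,0.5,-88],[11.2,-19.3,0.5,-88],[11.2,-19.3,0.5,-88],[11.2,-19.3,0.5,-88]]'
python3 - <<'E'
from h import *
import cv2
from scipy.spatial.transform import Rotation as Ro
o=bot.get_obs();c=bot.camera("wrist")
M=np.array(c["mount"]);R=Ro.from_euler("xyz",o["tcp_rot"],degrees=True).as_matrix()
Rc=R@M[:3,:3];tc=R@M[:3,3]+o["ee_pos"]
c["R"]=Rc.T;c["t"]=-Rc.T@tc
print(o["ee_pos"],o["tcp_rot"],M.round(3).tolist())
for q in bot.landmark_of("box1_center",c): print(q["point"],q["score"],back(c,q["point"],.123))
Rb=Ro.from_euler("ZY",[-.1604,-np.pi/6]).as_matrix()
im=c["img"].copy()
L=np.array([(a,b,.029) for a in(.09,-.09) for b in(.03,-.03)]+[(0,0,.029)])
for cc in((.5116,-.1,.1229),(.4937,-.2105,.1229)):
    for u in proj(c,L@Rb.T+cc): cv2.circle(im,tuple(int(v) for v in u),3,(255,0,0),-1)
cv2.imwrite("pics/w1.png",cv2.cvtColor(im,cv2.COLOR_RGB2BGR))
E
```

```text
time: 3.0
ee_pos: [0.5108, -0.0981, 0.2581]
tcp_rot: [180.0, 0.0, -7.2]
wrist_force: [0.5, -0.7, -1.5]
opening: 0.0741
grasp_force: 0.0
[ 0.51079489 -0.09811432  0.25808328] [ 1.79999169e+02  1.09974275e-04 -7.22099757e+00] [[0.001, -0.955, -0.295, 0.075], [1.0, 0.001, 0.001, 0.0], [-0.001, -0.295, 0.955, -0.134], [0.0, 0.0, 0.0, 1.0]]
[257.4, 188.5] 0.74 [ 0.51111254 -0.09798957  0.123     ]
```

View pics/w1.png

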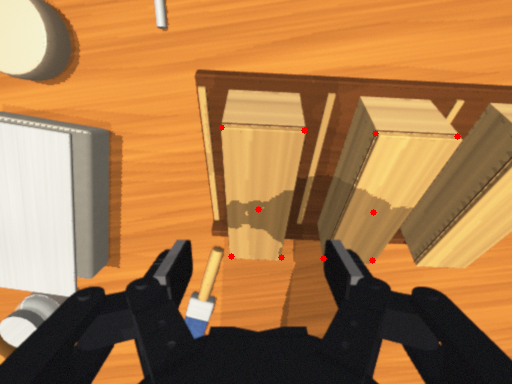

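```bash
python3 -m inch '[[0,-0.2,-5,-2],[0,-0.2,-9,-2],[0,-0.2,-11,-2],[0,-0.2,-12.5,-2],[0,-0.2,-12.5,-2],[0,-0.2,-12.5,-2],[0,-0.2,-12.5,-2],[0,-0.2,-12.5,-2]]' 7.4 30
python3 -m inch '[[0,0,0,0],[0,0,0,0],[0,0,0,0],[0,0,0,0],[0,0,0,0],[0,0,0,0],[0,0,0,0],[0,0,0,0]]' 5 30
```

```text
time: 4.1
ee_pos: [0.5111, -0.1001, 0.1337]
tcp_rot: [180.0, -0.1, -8.8]
wrist_force: [-0.7, 0.5, 0.3]
opening: 0.0741
grasp_force: 0.0
time: 5.1
ee_pos: [0.511, -0.0999, 0.1336]
tcp_rot: [-180.0, -0.1, -8.9]
wrist_force: [-0.5, 2.6, 5.0]
opening: 0.0598
grasp_force: 33.8
```

```bash
python3 -m inch '[[0,0,0.7,0],[0,0,1.5,0],[0,0,2,0],[0,0,2,0],[0,0,2,0],[0,0,2,0],[0,0,2,0],[0,0,2,0]]'
python3 - <<'E'
from h import *
import time
o=bot.get_obs();print(o["wrist_force"],o["torque"],o["joint_efforts"])
E
```

```text
time: 6.1
ee_pos: [0.5108, -0.1, 0.153]
tcp_rot: [180.0, 0.0, -8.9]
wrist_force: [1.0, 0.7, -4.9]
opening: 0.0596
grasp_force: 33.7
[ 0.96193604  0.72740295 -4.94553472] [0.04378678 0.02323456 0.01866221] [-1.24464659e-03 -5.00120044e+01  4.99236953e+01 -8.23330884e-04
 -6.30038576e-04 -1.50374563e-04]
```

Run:
```python
from h import *
import cv2
F=[];T=[]
for i in range(8):
    c=bot.camera("side");o=bot.get_obs();F.append(o["wrist_force"]);T.append(o["torque"])
print(np.mean(F,0),np.std(F,0),np.mean(T,0),o["time"])
cv2.imwrite("pics/s2.png",cv2.resize(cv2.cvtColor(c["img"][60:384,140:460],cv2.COLOR_RGB2BGR),None,fx=1.7,fy=1.7))
```

```text
[ 0.08529213 -0.10023462 -5.66747763] [0.39313847 0.38493416 0.27580827] [ 0.00348757 -0.00214183 -0.00841559] 6.5
```

View pics/s2.png

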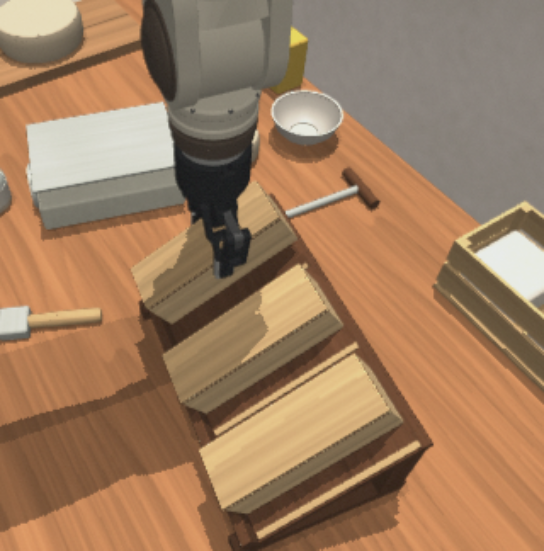

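```bash
python3 -m inch '[[0,0,3,0],[0,0,6.5,0],[0,1,9.5,0],[0,3,9.5,0],[-0.5,7,9.5,-1],[-1,12,9.5,-3],[-1.5,17,9.5,-5],[-2,21.5,9.5,-7]]'
python3 -m inch '[[-0.4,3,0,-1],[-0.6,6,0,-1],[-0.7,8,0,-1],[-0.8,9.3,0,-1],[-0.8,9.6,0,-1],[-0.8,9.6,0,-1],[-0.8,9.6,0,-1],[-0.8,9.6,0,-1]]'
python3 - <<'E'
from h import *
import cv2
F=[]
for i in range(3):
    o=bot.get_obs();F.append(o["wrist_force"]);c=bot.camera(["side","top","wrist"][i]);cv2.imwrite(f"pics/h{i}.png",cv2.cvtColor(c["img"],cv2.COLOR_RGB2BGR))
print(np.mean(F,0),o["ee_pos"],o["tcp_rot"])
a=cv2.imread("pics/h0.png");b=cv2.imread("pics/h1.png");w=cv2.imread("pics/h2.png")
im=np.hstack([cv2.resize(a[40:300,60:320],(400,400)),cv2.resize(b[100:300,100:300],(400,400))]);cv2.imwrite("pics/h.png",im)
E
```

```text
time: 7.5
ee_pos: [0.4727, -0.07, 0.2477]
tcp_rot: [-176.8, 0.2, -10.2]
wrist_force: [0.3, -0.8, -4.3]
opening: 0.0598
grasp_force: 35.5
time: 8.5
ee_pos: [0.4587, -0.0294, 0.2481]
tcp_rot: [-174.4, 0.2, -7.0]
wrist_force: [0.7, 0.3, -5.7]
opening: 0.0597
grasp_force: 35.6
[ 0.08753614  0.23371931 -5.64783352] [ 0.45867834 -0.02937658  0.24808952] [-174.39482318    0.24504474   -6.98271051]
```

View pics/h.png

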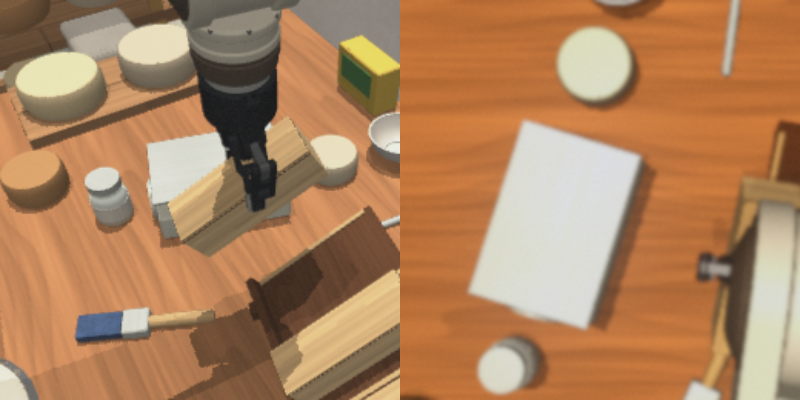

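Run:
```python
from h import *
o=bot.get_obs();print(o["q"],o["qd"],o["tcp_rot"],o["ee_pos"])
```

```text
[ -7.03563784  -7.02522435  -0.91292321  96.36113094   5.6066155
 179.94177392] [-0.01468691 -0.05511746 -0.09742384  0.01641117  0.05534833 -0.04552774] [-174.39313572    0.24314112   -6.97768978] [ 0.45866212 -0.02933862  0.24811048]
```

```bash
python3 -m inch '[[0.5,2,0.5,10],[1,5,0.5,20],[2,8.5,0.5,30],[3,12,0.5,40],[4,15.5,0.5,50],[5,18.5,0.5,60],[6,21,0.5,70],[7,22.5,0.5,80]]'
```

```text
time: 9.65
ee_pos: [0.529, 0.197, 0.2528]
tcp_rot: [-174.4, 0.2, 73.4]
wrist_force: [-0.7, -0.7, -5.7]
opening: 0.0601
grasp_force: 35.5
```

```bash
python3 -m inch '[[0,0,0,10.5],[0,0,0,21],[0,0,0,31.5],[0,0,0,42],[0,0,0,52.5],[0,0,0,63],[0,0,0,73.5],[0,0,0,84]]'
python3 -m inch '[[0,0,0,10.5],[0,0,0,21],[0,0,0,31.5],[0,0,0,42],[0,0,0,52.5],[0,0,0,63],[0,0,0,73.5],[0,0,0,84]]'
python3 -m inch '[[0,0,0,10.5],[0,0,0,21],[0,0,0,31.5],[0,0,0,42],[0,0,0,52.5],[0,0,0,63],[0,0,0,73.5],[0,0,0,84]]'
python3 - <<'E'
from h import *
o=bot.get_obs();print(o["q"],o["tcp_rot"],o["ee_pos"])
E
```

```text
time: 10.65
ee_pos: [0.5288, 0.1959, 0.2529]
tcp_rot: [-174.4, 0.2, 157.4]
wrist_force: [0.0, 0.2, -6.2]
opening: 0.0598
grasp_force: 35.5
time: 11.65
ee_pos: [0.5286, 0.1958, 0.253]
tcp_rot: [-174.4, 0.2, -118.6]
wrist_force: [-0.3, -0.1, -6.3]
opening: 0.0596
grasp_force: 35.5
time: 12.65
ee_pos: [0.5286, 0.1956, 0.253]
tcp_rot: [-174.4, 0.3, -34.6]
wrist_force: [0.7, 0.4, -5.1]
opening: 0.0595
grasp_force: 35.5
[  18.5649402     2.70934005    9.02559694   91.97855514    3.55544026
 -126.65833412] [-174.39929659    0.25489922  -34.62956379] [0.52857713 0.19564677 0.25302615]
```

```bash
python3 -m inch '[[0,0,0,10.5],[0,0,0,21],[0,0,0,31.5],[0,0,0,42],[0,0,0,52.5],[0,-2,0,60],[0,-4,0,65],[0,-6,0,70]]'
python3 - <<'E'
from h import *
o=bot.get_obs();print(o["q"],o["tcp_rot"],o["ee_pos"])
E
```

```text
time: 13.65
ee_pos: [0.4798, 0.2449, 0.2529]
tcp_rot: [-178.5, 0.6, 26.3]
wrist_force: [0.1, 1.2, -5.8]
opening: 0.0597
grasp_force: 35.7
[  26.2875769     4.30140458   10.86072724   97.12100252    1.46195711
 -179.96479092] [-178.53838822    0.56257805   26.25237758] [0.47982318 0.24489628 0.2528543 ]
```

```bash
python3 -m inch '[[0,0,0,0],[0,0,0,0],[0,0,0,0],[0,0,0,0],[0,0,0,0],[0,0,0,0],[0,0,0,0],[0,-2,0,10]]'
python3 - <<'E'
from h import *
o=bot.get_obs();print(o["q"],o["tcp_rot"],o["ee_pos"])
E
```

```text
time: 14.65
ee_pos: [0.4523, 0.2706, 0.2526]
tcp_rot: [179.0, 0.7, 31.4]
wrist_force: [0.2, 1.1, -5.1]
opening: 0.0597
grasp_force: 36.2
[  31.40358018    2.78550866    9.24645185   97.11309991   -0.98671214
 -179.96514686] [179.01289138   0.65155641  31.36872995] [0.45234398 0.27056201 0.25262116]
```

```bash
python3 -m inch '[[1,-2,0,-10],[2,-4,0,-20],[3,-5.9,0,-30],[3,-5.9,-1,-40],[3,-5.9,-3,-48.3],[3,-5.9,-5,-48.3],[3,-5.9,-5.5,-48.3],[3,-5.9,-5.5,-48.3]]'
python3 - <<'E'
from h import *
import cv2
o=bot.get_obs();print(o["q"],o["tcp_rot"],o["ee_pos"])
c=bot.camera("side");t=bot.camera("top")
im=np.hstack([cv2.resize(c["img"][70:230,110:310],(500,400)),cv2.resize(t["img"][120:320,120:260],(280,400))])
cv2.imwrite("pics/j.png",cv2.cvtColor(im,cv2.COLOR_RGB2BGR))
E
```

```text
time: 15.65
ee_pos: [0.4812, 0.2128, 0.1984]
tcp_rot: [179.1, 0.6, -16.8]
wrist_force: [-0.3, 0.9, -4.8]
opening: 0.0593
grasp_force: 36.5
[  23.99834166    2.12045678    2.52507627   91.48520676   -0.27621951
 -139.22174346] [179.08505148   0.6378564  -16.78240316] [0.48119384 0.21276286 0.19835328]
```

View pics/j.png

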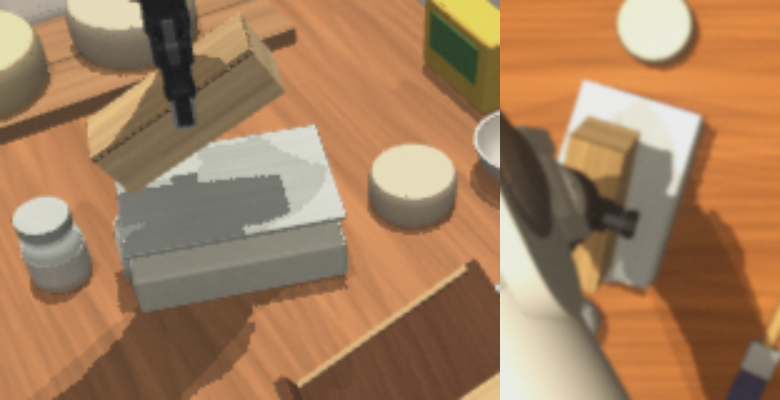

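```bash
python3 -m inch '[[0.1,-0.1,-1,0],[0.1,-0.1,-2,0],[0.1,-0.1,-2.6,0],[0.1,-0.1,-2.9,0],[0.1,-0.1,-3.1,0],[0.1,-0.1,-3.3,0],[0.1,-0.1,-3.4,0],[0.1,-0.1,-3.5,0]]' - 25
python3 - <<'E'
from h import *
import cv2
F=[]
for i in range(4): c=bot.camera("side");o=bot.get_obs();F.append(o["wrist_force"])
print(np.mean(F,0),o["torque"],o["ee_pos"])
E
```

```text
time: 16.75
ee_pos: [0.4823, 0.2117, 0.1631]
tcp_rot: [179.1, 0.6, -16.8]
wrist_force: [-0.1, -0.7, -5.0]
opening: 0.0595
grasp_force: 36.5
[ 0.10118848 -0.0199893  -6.07099977] [ 0.06155352 -0.02596262 -0.04220333] [0.48226994 0.21175242 0.16312528]
```

```bash
python3 -m inch '[[0,0,-0.1,0],[0,0,-0.2,0],[0,0,-0.3,0],[0,0,-0.4,0],[0,0,-0.5,0],[0,0,-0.6,0],[0,0,-0.7,0],[0,0,-0.7,0]]' 5 22
python3 - <<'E'
from h import *
F=[]
for i in range(4): c=bot.camera("side");o=bot.get_obs();F.append(o["wrist_force"])
print(np.mean(F,0),o["torque"],o["ee_pos"])
import cv2
cv2.imwrite("pics/k.png",cv2.cvtColor(cv2.resize(c["img"][80:220,110:300],(760,560)),cv2.COLOR_RGB2BGR))
E
```

```text
time: 17.95
ee_pos: [0.4824, 0.2117, 0.1562]
tcp_rot: [179.1, 0.6, -16.8]
wrist_force: [1.0, -1.0, -1.3]
opening: 0.0596
grasp_force: 37.0
[ 0.84951143 -0.31616917 -1.34783908] [-0.01694039 -0.18872967 -0.05165726] [0.48234901 0.21173865 0.15617358]
```

View pics/k.png

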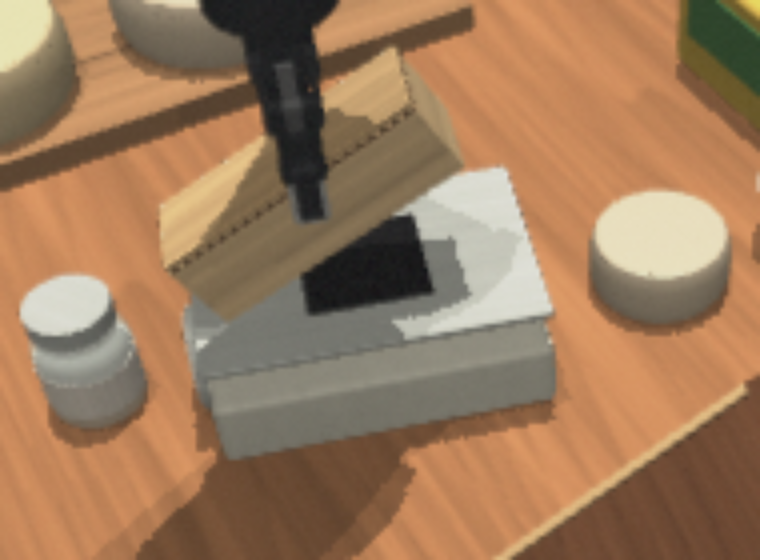

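```bash
python3 -m inch '[[0.35,-0.1,-0.3,0],[0.7,-0.2,-0.6,0],[1,-0.3,-0.9,0],[1.3,-0.4,-1.2,0],[1.6,-0.5,-1.55,0],[1.9,-0.6,-1.9,0],[1.9,-0.6,-1.9,0],[1.9,-0.6,-1.9,0]]' 5 20
python3 - <<'E'
from h import *
F=[];T=[]
for i in range(3): c=bot.camera("side");o=bot.get_obs();F.append(o["wrist_force"]);T.append(o["torque"])
print(np.mean(F,0),np.mean(T,0),o["ee_pos"])
import cv2
cv2.imwrite("pics/l.png",cv2.cvtColor(cv2.resize(c["img"][80:220,110:300],(570,420)),cv2.COLOR_RGB2BGR))
E
```

```text
time: 19.15
ee_pos: [0.5015, 0.2056, 0.1372]
tcp_rot: [179.1, 0.6, -16.8]
wrist_force: [2.9, 0.9, -0.2]
opening: 0.0597
grasp_force: 35.2
[ 2.42969944  0.77486443 -0.84419238] [ 0.29438928 -0.28663264 -0.12144858] [0.50137789 0.20560041 0.13726329]
```

View pics/l.png

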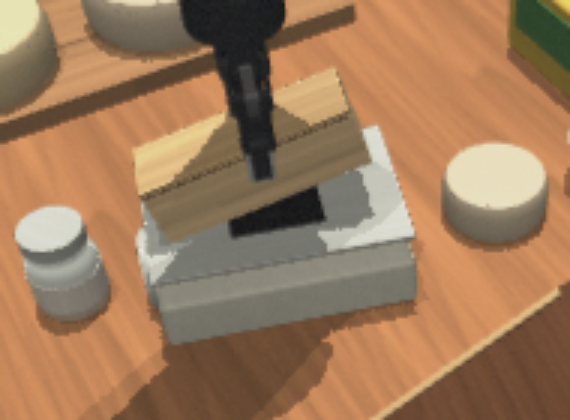

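```bash
python3 -m inch '[[0.3,-0.1,-0.4,0],[0.6,-0.2,-0.8,0],[0.9,-0.25,-1.2,0],[1.1,-0.3,-1.6,0],[1.25,-0.35,-2,0],[1.4,-0.4,-2.3,0],[1.4,-0.4,-2.6,0],[1.4,-0.4,-2.8,0]]' 5 20
python3 - <<'E'
from h import *
F=[];T=[]
for i in range(3): c=bot.camera("side");o=bot.get_obs();F.append(o["wrist_force"]);T.append(o["torque"])
print(np.mean(F,0),np.mean(T,0),o["ee_pos"])
import cv2
cv2.imwrite("pics/m.png",cv2.cvtColor(cv2.resize(c["img"][80:220,110:300],(570,420)),cv2.COLOR_RGB2BGR))
E
```

```text
time: 20.3
ee_pos: [0.5154, 0.2017, 0.1091]
tcp_rot: [179.1, 0.6, -16.8]
wrist_force: [3.4, -1.4, 2.6]
opening: 0.0597
grasp_force: 34.6
[ 3.09303292 -1.9924241   1.66112732] [-0.09342886 -0.23887165 -0.02349815] [0.51538291 0.20172219 0.10923299]
```

View pics/m.png

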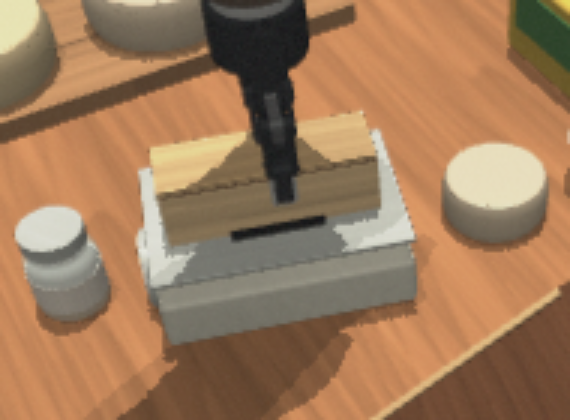

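```bash
python3 -m inch '[[0.1,0,-0.1,0],[0.1,0,-0.2,0],[0.1,0,-0.3,0],[0.1,0,-0.4,0],[0.1,0,-0.5,0],[0.1,0,-0.6,0],[0.1,0,-0.6,0],[0.1,0,-0.6,0]]' 5 20
python3 - <<'E'
from h import *
F=[];T=[]
for i in range(3): c=bot.camera("top");o=bot.get_obs();F.append(o["wrist_force"]);T.append(o["torque"])
print(np.mean(F,0),np.mean(T,0),o["ee_pos"])
E
```

```text
time: 21.45
ee_pos: [0.5159, 0.2018, 0.1031]
tcp_rot: [179.1, 0.7, -16.8]
wrist_force: [-5.3, -1.5, 4.8]
opening: 0.0596
grasp_force: 35.0
[-4.93116473 -1.42612771  4.79866252] [-0.06771446  1.24745862  0.12519733] [0.51589108 0.20178423 0.10313844]
```

```bash
python3 -m inch '[[-0.05,0,0.2,0],[-0.05,0,0.4,0],[-0.05,0,0.6,0],[-0.05,0,0.7,0],[-0.05,0,0.7,0],[-0.05,0,0.7,0],[-0.05,0,0.7,0],[-0.05,0,0.7,0]]' 5 20
python3 - <<'E'
from h import *
F=[];T=[]
for i in range(3): c=bot.camera("top");o=bot.get_obs();F.append(o["wrist_force"]);T.append(o["torque"])
print(np.mean(F,0),np.mean(T,0),o["ee_pos"])
E
```

```text
time: 22.6
ee_pos: [0.5159, 0.2018, 0.1101]
tcp_rot: [179.1, 0.6, -16.8]
wrist_force: [-0.1, -0.3, 1.2]
opening: 0.0595
grasp_force: 34.6
[ 0.06191569 -0.39304242  0.20904044] [0.15275405 0.21938715 0.05395275] [0.51581151 0.20172803 0.11007461]
```

```bash
python3 -m inch '[[0,0,0,0],[0,0,0,0],[0,0,0,0],[0,0,0,0],[0,0,0,0],[0,0,0,0],[0,0,0,0],[0,0,0,0]]' 7.2
python3 -m inch '[[0,0,1,0],[0,0,3,0],[0,0,6,0],[0,0,10,0],[0,0,13,0],[-3,3,13,0],[-8,8,13,0],[-12,13,13,0]]'
python3 - <<'E'
from h import *
for n in("top","side"):
    c=bot.camera(n)
    for th in ("box1_center","scale_top","jar","wheel"):
        print(n,th,[(np.round(q["point"],1).tolist(),round(q["score"],2),back(c,q["point"],{"box1_center":.109,"scale_top":.08}.get(th,0)).round(3).tolist()) for q in bot.landmark_of(th,c)][:4])
    np.save("pics/%s.npy"%n,c["img"])
o=bot.get_obs();print(o["wrist_force"],o["time"])
E
```

```text
time: 23.75
ee_pos: [0.5158, 0.2017, 0.1101]
tcp_rot: [179.1, 0.6, -16.8]
wrist_force: [0.0, -0.1, 1.0]
opening: 0.0721
grasp_force: 0.0
time: 24.75
ee_pos: [0.4007, 0.325, 0.2411]
tcp_rot: [179.1, 0.6, -16.9]
wrist_force: [0.4, 1.3, -0.8]
opening: 0.0719
grasp_force: 0.0
top box1_center [([174.1, 210.3], 0.97, [0.511, 0.209, 0.109]), ([200.1, 134.3], 0.32, [0.693, 0.15, 0.109])]
top scale_top []
top jar [([161.9, 281.5], 0.81, [0.328, 0.258, 0.0])]
top wheel [([200.1, 132.0], 0.86, [0.72, 0.164, 0.0])]
side box1_center [([198.6, 138.1], 0.68, [0.507, 0.207, 0.109])]
side scale_top [([200.6, 145.4], 0.73, [0.51, 0.211, 0.08])]
side jar [([136.2, 178.7], 0.85, [0.334, 0.268, -0.0]), ([293.1, 260.8], 0.43, [0.551, -0.158, 0.0])]
side wheel [([275.0, 146.7], 0.79, [0.721, 0.178, 0.0])]
[-0.36711379 -0.02250382 -0.49879832] 25.25
```

Run:
```python
from h import *
import cv2
c=bot.camera("top");im=c["img"]
poly=(np.array([(101,97),(243,139),(178,347),(35,301)])/2.4+120).astype(np.int32)
m=np.zeros(im.shape[:2],np.uint8);cv2.fillPoly(m,[poly],1);m=cv2.erode(m,np.ones((3,3),np.uint8))
hsv=cv2.cvtColor(im,cv2.COLOR_RGB2HSV)
w=((hsv[...,1]>70)&(m>0)).astype(np.uint8)
cs=max(cv2.findContours(w,0,2)[0],key=cv2.contourArea)
b=cv2.boxPoints(cv2.minAreaRect(cs))
P=np.array([back(c,p,.138) for p in b]);print(P.round(3),P.mean(0).round(4))
for i in range(4):
    d=P[i]-P[i-1];print(np.linalg.norm(d).round(4),np.degrees(np.arctan2(d[1],d[0])).round(1))
for y in range(205,216,5): print(''.join('#' if w[y,x] else '.' for x in range(130,225)))
print(bot.get_obs()["q"])
```

```text
[[0.43  0.26  0.138]
 [0.603 0.205 0.138]
 [0.58  0.137 0.138]
 [0.408 0.192 0.138]] [0.5053 0.1984 0.138 ]
0.0713 72.0
0.181 -17.6
0.0719 -108.2
0.1808 162.2
.................................#################################.............................
................................################################...............................
..............................################################.................................
[ 3.87824639e+01  1.50300331e+00  6.51815209e+00  9.61377364e+01
  9.90649738e-03 -1.24328240e+02]
```

```bash
python3 -c "
from workcell import bot
print(bot.job_done())"
```

```text
the job is handed in; nothing more can be done
None
```

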